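# Index the rotary table by one hole

## Robot

A 7-joint arm with a two-finger parallel gripper is mounted at the origin on the work surface; the furniture and walls round the work are solid. World frame = base frame: x ahead of the robot, y to its left, z up, the work surface at z = 0. Lengths are in m, angles in rad, forces in N, time in s.
With the tool pointing down it reaches from about 0.4 to 0.875 m from the base axis. Payload 19.3 kg.
Tool frame: the origin (TCP) lies at the very end of the fingers, on their centre line; the grasp point (between the pads) lies 19 mm behind it; z points along the fingers, y is the line along which they close (so a half turn about z gives the same grasp; the last joint's range is limited). The gripper opens to 85 mm and grips with 20 to 120 N. Pads are 22 mm wide; open, the fingers measure 114 mm over their backs; the gripper's body (76 mm by 85 mm) begins 54 mm behind the grasp point. The pads swing forward as they close: fully open they stand 13 mm farther back than shut.
Start: joints at [-1.28, 0.521, -0.036, 1.599, 0.021, 1.021, -0.113], TCP at [0.221, 0.585, 0.231] pointing down, gripper open.
Joint ranges: [-2.91, 2.91], [-0.3, 2.13], [-1.5, 1.42], [0.17, 2.43], [-1.26, 4.41], [0.16, 1.93], [-2.52, 2.52]. Speed limits (rad/s): [1.89, 1.89, 2.39, 2.39, 3.01, 3.01, 3.01].

## Interface

Orientations are given as a rotation vector (axis times angle).
In Python, from cell import * gives the robot as it stands. The module is installed in compiled form; this text tells all that it offers.
- The arm moves only by the tool step_arm, never from a script. Its argument "deltas" is a list that holds one entry, the list of rows, each a list of 5 numbers: the closure, from 0 (fully open) to 1 (shut), then the shift along the tool's x, y, z in mm, then the turn about the tool's z in degrees. In form: [[[fingers, tx, ty, tz, yaw], ...]]. A call has 1 to 8 rows; each row is the pose to reach, as a shift and turn from the pose commanded when the call began, along the tool's axes at that moment; what a row does not reach only later rows make up. A row lasts 1/12 s, in which the tool goes at most 41.7 mm and 7.16 degrees, less where a joint would pass 70% of its speed; a pose out of reach is approached as far as the arm can. A call with a gripper value outside its range is refused whole. The fingers move at their own pace and stop on an object; "newtons" is the grip in N (left out, the last holds). Time passes only in rows, so rows that repeat a pose let the fingers close. It gives the time, the measured TCP pose, the force, the opening and the grip force at its end, in the units of the state.
- read_state(): the state, without advancing time (a new reading comes with each control period).
- grab_frame(name): name is "scene" or "top"; returns (picture, depth): 420x560x3 uint8, blue, green, red; 420x560 float32, m along the optical axis (not along the pixel's ray), 0 where there is no reading.
- calibration(name): a dict with "mtx" (3x3 intrinsics, pixels), "rvec" (rotation vector, rad) and "tvec" (3), from world to camera coordinates, as OpenCV has them. Camera axes: x right, y down, z forward; pixel columns grow to the right and rows downward; lengths in m; the calibration is good to about 2 mm. A picture is of the moment at which its call begins. calibration takes no time and is no camera call.
- hand_in(): hands the job in; it is judged then, once.
Trained networks look in the newest picture that a camera, given by its name, has taken for a name from the list of things; names that differ only in an ending like _2 or _b are one class to them, and where a whole thing is asked for, a point or a joint stands for the part that bears it (a point fixed in the world has none). Each returns a list of dicts, best first, with "score" (0 to 1); they miss things now and then, are a little off and sometimes report something else, mostly with a low value. They report only what shows in the picture. A call takes as long as a camera call. They do not tell look-alikes from the thing itself.
- search_frame(camera, label): "at" ([x, y, z] in m, in the coordinates of the camera as it stood for that picture, good to about 4 mm: the middle of the surface that is visible of it).
- silhouettes(camera, label): "region" (420x560 bool, what is visible of it).
- tip_of(camera, label): "at" ([x, y, z] in m, in the coordinates of the camera as it stood for that picture, good to about 4 mm: a listed point, or the origin of a listed thing).
The state is a dict: "clock": time; "joint_positions": joint angles; "qvel": joint speeds; "joint_torque": joint torques, N m; "eef_pos": TCP position; "eef_rot": TCP orientation; "ft_force": force on the tool from outside, world axes, zero at the start; "moment": the same for the moment, N m; "grip_width": opening from 0.0 (shut) to 1.0 (fully open); "finger_force": force on a finger pad.
Only numpy, scipy, OpenCV 4.12 (cv2) and the standard library are available. Lean on these libraries where they do the work, as an engineer would, in place of code of your own. Each camera call takes 0.05 s, during which the arm holds its last target. There are 200 camera calls.

## Task

The rotary indexing table is locked in its middle hole. Press its black plunger knob down with the fingertips from above, without gripping it, and while it is pressed swing it round to the very next hole, towards the side where the wooden arch clock stands; then let it spring up so that the table is locked in that hole. Do not pick anything up: the clock movement stays lying in its nest on the table, and the things standing round about are left alone.

Things in the scene. Friction and masses are not known exactly. Their poses are not given: they have to be found in the camera images.
- index_base: Fixed grey base of the rotary indexing table, a round flange 284 mm across and 12 mm thick; origin on the table's axis at the work surface, z up. Its -x axis points to the middle hole of the index plate (the side towards the robot, turned by the base's yaw); its +y side is on the left as the robot sees it.
- table_axis (a point): Point on the table's vertical axis, 58 mm above the work surface, at the top face of the turning aluminium table (146 mm across).
- hole_middle (a point): Centre of the middle hole at the top of the steel index plate, 60 mm above the work surface. The plate is a fixed sector (radius 82 to 140 mm, 10 mm thick, 76 degrees either side of -x) with a curved slot 10 mm wide at radius 110 mm that widens to five holes of 17.5 mm, 30 degrees (57 mm straight) apart.
- index_table (a joint): Turn of the table about its vertical axis, rad. 0 at the start (middle hole); positive as the knob moves to +y (left as the robot sees it; clockwise from above), negative to the right. Holes at 0, +-0.524, +-1.047. Locked (under 0.02 rad of play) while the plunger is up in a hole; with it pressed by 12.5 mm or more the knob moves sideways at about 1 N, carrying the table. It never turns by itself.
- plunger (a joint): How far the plunger is pressed down, m: 0 up in a hole, 0.014 fully pressed. Spring: 4 N at 0, 10 N fully pressed. It rides at radius 110 mm on an arm of the table under the plate, with a round-nosed 16 mm collar; let go within about 4 mm of a hole it finds the hole and springs up to 0; let go between holes the collar stays under the plate (about 0.012).
- knob_top (a point): Centre of the upper face of the round black knob, 90 mm above the work surface when up, 76 mm fully pressed. 47 mm across at its foot, 42 mm at the top; the face is a flat dish 36 mm across inside a rim 3 mm high, in which shut fingertips pressing down carry it sideways. It moves on a circle of radius 110 mm about the table's axis.
- hole_left (a point): Centre of the index hole next to the middle one on the base's +y side (left as the robot sees it), at the plate's top, 60 mm above the work surface; fixed to the base.
- hole_right (a point): The same on the base's -y side (right as the robot sees it).
- movement_mid (a point): Middle of the case (7.5 mm above its underside) of the black clock movement, 56 x 56 mm, case 15 mm thick, shaft up to 32 mm, lying loose in a nest of low steel corners (8 mm high) in the middle of the turning table; it turns with the table.
- arch_clock: Wooden mantel clock with an arched top and a blue face, 66 x 100 mm, 165 mm high, standing either far to the left (+y) or far to the right (-y) of the table; it tells which way to turn. Origin at the centre of its underside. Loose.
- gable_box: Small white carton with a gable top, 52 x 66 x 118 mm high, on the side opposite to the arch clock. Origin at the centre of its underside. Loose.
- tin: Flat round grey tin, 60 mm across, 26 mm high. Loose, origin at the underside.
- press_block: Beech press block, 45 x 60 x 35 mm. Loose, origin at the underside.
- cell: Standing battery cell, 27 mm across, 50 mm high. Loose, origin at the underside.
- small_tin: Flat round grey tin, 52 mm across, 22 mm high. Loose, origin at the underside.
- spare_movement: A second black clock movement, 56 x 56 mm, 32 mm high over its shaft, lying on the work surface. Loose, origin at the underside.
Mind the look-alikes: they are no part of the job. Of the things that look like the arch_clock, the smaller one is meant.

How it is judged:
On the way, in this order (a step that is already met when the one before it is completed fails the run):
1. the plunger is pressed down in the middle hole (value of joint plunger above 0.0105 m and value of joint index_table between -0.1 and 0.1 rad), for 0.05 s.
2. the pressed plunger is part of the way to the next hole on the arch clock's side (value of joint plunger above 0.009 m and ((world y of arch_clock above 0 m and value of joint index_table between 0.2 and 0.42 rad) or (not (world y of arch_clock above 0 m) and value of joint index_table between -0.42 and -0.2 rad))), for 0.02 s.
At the end, for the whole second after the job is handed in: The table stands in the hole next to the middle one on the arch clock's side (within 0.04 rad of 0.524 rad), at rest, the plunger is up in that hole (pressed by less than 3 mm), and the clock movement lies flat in its nest (within 8 mm of the axis, lifted by less than 5 mm) (((world y of arch_clock above 0 m and value of joint index_table between 0.4836 and 0.5636 rad) or (not (world y of arch_clock above 0 m) and value of joint index_table between -0.5636 and -0.4836 rad)) and value of joint plunger below 0.003 m and velocity of joint index_table between -0.05 and 0.05 rad/s and horizontal distance between movement_mid and table_axis below 0.008 m and height (world z) of movement_mid below 0.0705 m and angle between movement_mid's own z axis and vertical below 0.08 rad); the robot touches nothing.
It fails at once if the clock movement is lifted out of its nest (height (world z) of movement_mid above 0.0755 m).
It fails at once if a thing standing round about is moved or picked up (by more than 20 mm) (distance of any of arch_clock, gable_box, tin, small_tin, press_block, spare_movement, cell from where it was at the start of the episode above 0.02 m).
It fails at once if the knob is gripped: it stands deep between the fingers (horizontal distance between the grasp point and knob_top below 0.015 m and z of the grasp point in the frame of knob_top below 0.006 m).
It also fails if it takes over 40 s, if anything falls off the work surface, if the arm or the gripper's body presses on something with over 40 N, if the wrist force passes 120 N, or if a joint passes its speed limit or range.

## Working session

There is one attempt and no reset: what is moved stays moved. The work goes in short steps, Python scripts to look and compute and a tool call to move; the robot and the scene stay as the last step left them, time stands still between calls to the robot, and variables do not carry over. Pictures are saved under pics/ and viewed, at most 10 in all, crops included, and the job is handed in when it is done.

Besides the shell and the picture viewer there is one more tool, called by a JSON object that holds its "fn" and its "kwargs", one argument or row to a line. step_arm: Moves the arm, as the interface text tells. Its arguments: {"type":"object","properties":{"deltas":{"type":"array","items":{"type":"array","items":{"type":"array","items":{"type":"number"}}}},"newtons":{"type":"number"}},"required":["deltas"]}

```bash
mkdir -p pics
cat > h.py <<'E'
from cell import *
import numpy as np, cv2
def w(cam,p):
    c=calibration(cam);R=cv2.Rodrigues(np.array(c["rvec"],float))[0]
    return R.T@(np.array(p,float)-np.array(c["tvec"],float).ravel())
def px(cam,p):
    c=calibration(cam);q,_=cv2.projectPoints(np.array([p],float),np.array(c["rvec"],float),np.array(c["tvec"],float),np.array(c["mtx"],float),None);return q.ravel().round()
E
python3 - <<'E'
from h import *
ims=[]
for c in("scene","top"):
    im,d=grab_frame(c);ims.append(im)
    for l in("knob_top","table_axis","hole_middle","hole_left","hole_right","index_base"):
        for r in tip_of(c,l)[:2]:
            p=w(c,r["at"]);print(c,l,round(r["score"],2),p.round(3),px(c,p))
    for l in("arch_clock","gable_box"):
        for r in tip_of(c,l)[:4]:
            p=w(c,r["at"]);print(c,l,round(r["score"],2),p.round(3),px(c,p))
    cv2.imwrite(f"pics/{c}0.png",im)
print(read_state())
E
```

```text
scene knob_top 0.47 [ 0.48  -0.     0.091] [297. 203.]
scene table_axis 0.84 [ 0.583 -0.021  0.06 ] [328. 204.]
scene table_axis 0.73 [ 0.457 -0.3    0.001] [338. 292.]
scene hole_middle 0.81 [ 0.479 -0.001  0.059] [297. 210.]
scene hole_left 0.94 [0.501 0.05  0.06 ] [296. 198.]
scene hole_right 0.84 [ 0.48  -0.058  0.059] [306. 221.]
scene index_base 0.87 [ 0.587 -0.024 -0.003] [328. 217.]
scene index_base 0.58 [ 0.458 -0.299 -0.001] [338. 292.]
scene arch_clock 0.9 [ 0.473  0.444 -0.001] [245. 152.]
scene arch_clock 0.84 [0.285 0.404 0.007] [204. 169.]
scene gable_box 0.68 [ 0.465 -0.447 -0.   ] [370. 334.]
top knob_top 0.6 [0.475 0.003 0.094] [269. 203.]
top knob_top 0.25 [ 0.455 -0.298  0.002] [363. 216.]
top table_axis 0.69 [ 0.584 -0.023  0.06 ] [278. 170.]
top table_axis 0.26 [ 0.372 -0.196 -0.   ] [331. 241.]
top hole_middle 0.71 [ 0.541 -0.32   0.005] [370. 189.]
top hole_left 0.68 [0.502 0.053 0.064] [252. 195.]
top hole_right 0.61 [ 0.482 -0.057  0.062] [288. 203.]
top index_base 0.67 [ 0.577 -0.026  0.   ] [278. 176.]
top index_base 0.64 [ 0.459 -0.297  0.004] [363. 214.]
[... 213 characters left out ...]
lock': 0.9, 'joint_positions': array([-1.28019752,  0.52137819, -0.03631019,  1.59951074,  0.02124178,
        1.02109061, -0.11279349]), 'qvel': array([-0.00128923,  0.00031289, -0.00108461,  0.00204187,  0.00070179,
       -0.00017041,  0.001057  ]), 'joint_torque': array([ 6.71042180e-04, -9.26848269e+01,  1.97874650e+00, -3.70262074e+01,
        1.80070277e-02,  1.79483395e-03, -4.38359706e-06]), 'eef_pos': array([0.22066406, 0.58474124, 0.23130042]), 'eef_rot': array([ 5.63675718e-01,  3.09058056e+00, -6.24925445e-06]), 'ft_force': array([0.09367659, 0.69255123, 0.5968291 ]), 'moment': array([-0.07782557, -0.04279151,  0.00797561]), 'finger_force': 0.0, 'grip_width': 1.0018630780432005}
```

View pics/scene0.png

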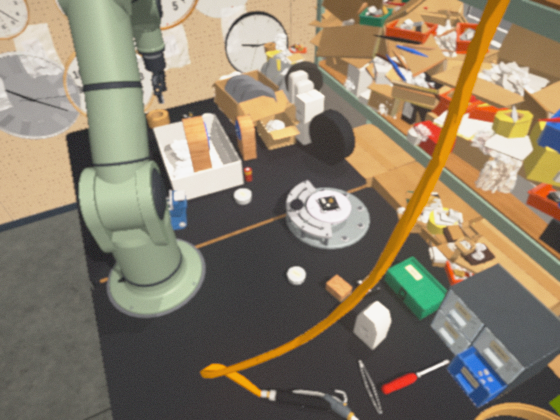

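View pics/top0.png

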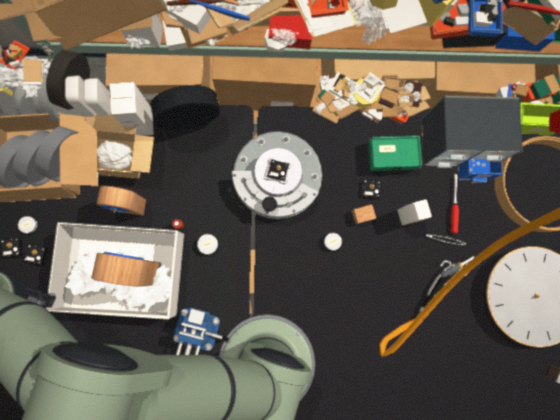

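Run:
```python
from h import *
im,d=grab_frame("top")
a=im[170:330,0:230];cv2.imwrite("pics/crop.png",cv2.resize(a,None,fx=3,fy=3,interpolation=cv2.INTER_CUBIC))
c=calibration("top");K=np.array(c["mtx"])
for l in("arch_clock",):
  for r in silhouettes("top",l)[:4]:
    m=r["region"]&(d>0);v,u=np.nonzero(m);z=d[m]
    P=np.linalg.inv(K)@np.vstack([u,v,np.ones(len(u))])*z
    W=np.array([w("top",p) for p in P.T]);print(l,r["score"],len(u),np.percentile(W,[2,50,98],axis=0).round(3).tolist())
# whole-area height map along the way
v,u=np.mgrid[170:320:2,0:300:2];v,u=v.ravel(),u.ravel();z=d[v,u];P=np.linalg.inv(K)@np.vstack([u,v,np.ones(len(u))])*z
W=np.array([w("top",p) for p in P.T])
for y in np.arange(-.1,.65,.1):
  s=(abs(W[:,1]-y)<.05)&(W[:,0]>.2)&(W[:,0]<.6)&(z>0)
  if s.any(): print(y.round(2),np.percentile(W[s,2],99.5).round(3))
```

```text
arch_clock 0.8 1002 [[0.445, 0.391, 0.008], [0.468, 0.421, 0.149], [0.5, 0.485, 0.168]]
arch_clock 0.67 1859 [[0.233, 0.333, 0.045], [0.273, 0.377, 0.215], [0.313, 0.461, 0.234]]Traceback (most recent call last):
  File "<stdin>", line 12, in <module>
  File "h.py", line 4, in w
    c=calibration(cam);R=cv2.Rodrigues(np.array(c["rvec"],float))[0]
ValueError: time passes only in moves, steps and waits
```

View pics/crop.png

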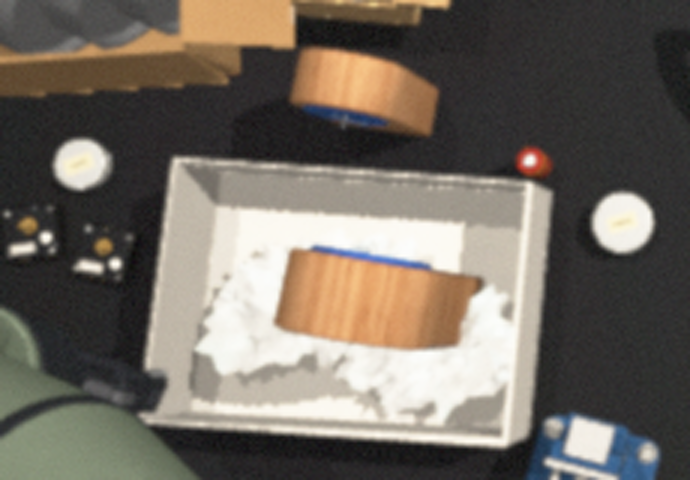

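The two arch clocks are at top px (120,200), 165 mm high at (0.47, 0.44), and in the white box at px (130,268), 234 mm high. The smaller one at (120,200) is meant. It stands at y>0, with the gable box on the right, so I turn left (positive). I rise above the box clock first.

{"fn": "step_arm", "kwargs": {
  "deltas": [
    [[1,0,0,-40,0],[1,0,0,-80,0],[1,0,0,-110,0],[1,-28,-29,-110,0],[1,-56,-58,-110,0],[1,-84,-87,-110,0],[1,-112,-116,-110,0],[1,-140,-145,-110,0]]
  ],
  "newtons": 40
}}

```text
clock: 1.67
eef_pos: [0.3008, 0.3977, 0.3414]
eef_rot: [0.564, 3.091, 0.0]
ft_force: [1.7, 1.1, -0.5]
grip_width: 0.001
finger_force: 0.0
```

{"fn": "step_arm", "kwargs": {
  "deltas": [
    [[1,-28,-28,0,0],[1,-56,-56,0,0],[1,-84,-84,0,0],[1,-112,-112,0,0],[1,-140,-140,0,0],[1,-168,-168,0,0],[1,-196,-196,0,0],[1,-224,-224,0,0]]
  ]
}}

```text
clock: 2.33
eef_pos: [0.4313, 0.1091, 0.3417]
eef_rot: [0.563, 3.09, 0.001]
ft_force: [0.4, -0.7, 0.6]
grip_width: 0.001
finger_force: 0.0
```

Run:
```python
from h import *
L={l:[] for l in("knob_top","table_axis","hole_left","hole_right","hole_middle")}
for i in range(3):
  for c in("scene","top"):
    grab_frame(c)
    for l in L:
      for r in tip_of(c,l)[:1]:
        p=w(c,r["at"])
        if np.hypot(p[0]-.5,p[1])<.12: L[l].append(p)
for l in L: print(l,len(L[l]),np.median(L[l],axis=0).round(4) if L[l] else "")
# rigid fit (yaw, xy) to nominal base-frame points
from scipy.optimize import least_squares
s=.11;nom={"knob_top":(-s,0),"hole_middle":(-s,0),"table_axis":(0,0),"hole_left":(-s*.866,s/2),"hole_right":(-s*.866,-s/2)}
def f(q):
  c,n=np.cos(q[2]),np.sin(q[2]);return np.concatenate([(np.array([[c,-n],[n,c]])@nom[l]+q[:2]-p[:2]) for l in L for p in L[l]])
q=least_squares(f,[.58,-.02,0],loss="soft_l1",f_scale=.003).x;print(q.round(4))
R=lambda a:q[:2]+s*np.array([-np.cos(q[2]-a),-np.sin(q[2]-a)])
st=read_state();e=st["eef_pos"];T=cv2.Rodrigues(st["eef_rot"])[0];print(e.round(4))
m=np.r_[R(0),.1]
print("to knob",R(0).round(4),(T.T@(m-e)*1e3).round(1))
for a in np.linspace(0,.524,9): print(round(a,3),(T.T@(np.r_[R(a)-R(0),0])*1e3).round(1))
```

```text
knob_top 6 [0.4759 0.0015 0.0927]
table_axis 5 [ 0.5843 -0.0243  0.059 ]
hole_left 6 [0.5047 0.0521 0.062 ]
hole_right 6 [ 0.4794 -0.0565  0.0594]
hole_middle 5 [0.4745 0.     0.0582]
[ 0.584  -0.0244 -0.2315]
[0.4309 0.111  0.3413]
to knob [0.4769 0.0008] [-81.9 -86.8 241.3]
0.0 [0. 0. 0.]
0.066 [ 0.7  7.2 -0. ]
0.131 [ 0.9 14.4 -0. ]
0.196 [ 0.7 21.6 -0. ]
0.262 [-0.1 28.7 -0. ]
0.328 [-1.2 35.8 -0. ]
0.393 [-2.9 42.9 -0. ]
0.458 [-5.  49.7 -0. ]
0.524 [-7.5 56.5 -0. ]
```

{"fn": "step_arm", "kwargs": {
  "deltas": [
    [[1,-25,-26,0,0],[1,-50,-52,10,0],[1,-75,-78,35,0],[1,-82,-87,75,0],[1,-82,-87,115,0],[1,-82,-87,155,0],[1,-82,-87,190,0],[1,-82,-87,215,0]]
  ]
}}

```text
clock: 4.8
eef_pos: [0.4758, 0.0004, 0.1235]
eef_rot: [-0.564, -3.088, 0.002]
ft_force: [0.1, 0.2, 0.2]
grip_width: 0.004
finger_force: 0.0
```

Run:
```python
from h import *
ims=[]
for c in("scene","top"):
    im,d=grab_frame(c);e=read_state()["eef_pos"];u,v=px(c,e).astype(int);print(c,e.round(4),u,v,px(c,[.4769,.0008,.09]))
    for l in("knob_top",):
        for r in tip_of(c,l)[:1]: print(r["score"],w(c,r["at"]).round(4))
    ims.append(cv2.resize(im[v-45:v+45,u-45:u+45],(400,400),interpolation=cv2.INTER_CUBIC))
cv2.imwrite("pics/near.png",np.hstack(ims))
```

```text
scene [0.4744 0.0005 0.1206] 296 197 [296. 203.]
0.66 [0.4803 0.0011 0.0906]
top [4.762e-01 4.000e-04 1.256e-01] 270 201 [269. 203.]
```

View pics/near.png

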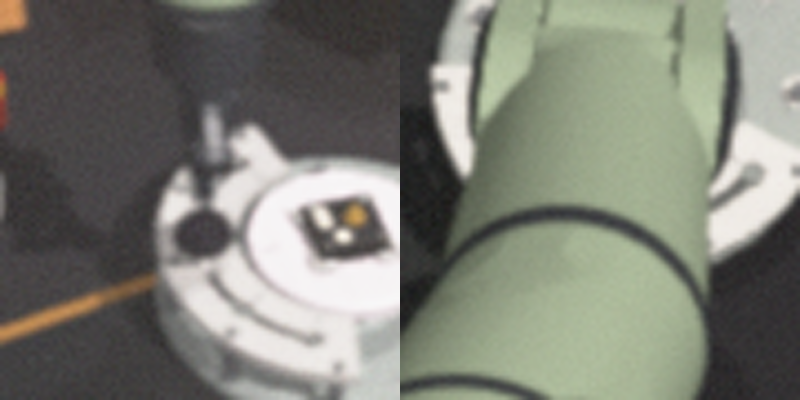

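The scene crop shows the shut fingertips (crop px ~(207,190)) just above the black knob (px ~(203,230)), centred over it. The arm hides it from the top camera. I press down now.

{"fn": "step_arm", "kwargs": {
  "deltas": [
    [[1,0,0,15,0],[1,0,0,28,0],[1,0,0,34,0],[1,0,0,38,0],[1,0,0,41,0],[1,0,0,41,0],[1,0,0,41,0]]
  ]
}}

```text
clock: 5.58
eef_pos: [0.4776, 0.0007, 0.0861]
eef_rot: [0.564, 3.089, 0.001]
ft_force: [1.5, 0.9, 4.1]
grip_width: 0.002
finger_force: 2.4
```

{"fn": "step_arm", "kwargs": {
  "deltas": [
    [[1,0,0,4,0],[1,0,0,8,0],[1,0,0,11,0],[1,0,0,11,0],[1,0,0,11,0]]
  ]
}}

```text
clock: 6.0
eef_pos: [0.4778, 0.0008, 0.0758]
eef_rot: [0.564, 3.089, 0.002]
ft_force: [-4.1, 0.9, 29.2]
grip_width: -0.001
finger_force: 14.2
```

{"fn": "step_arm", "kwargs": {
  "deltas": [
    [[1,0,0,-1,0],[1,0.5,5,-1,0],[1,1,10,-1,0],[1,1,15,-1,0],[1,1,20,-1,0],[1,0,25,-1,0],[1,0,30,-1,0],[1,0,30,-1,0]]
  ]
}}

```text
clock: 6.67
eef_pos: [0.4887, 0.0295, 0.0762]
eef_rot: [0.562, 3.089, 0.001]
ft_force: [1.0, -0.3, 8.9]
grip_width: 0.001
finger_force: 4.5
```

Run:
```python
from h import *
im,d=grab_frame("scene")
for r in tip_of("scene","knob_top")[:1]: print(r["score"],w("scene",r["at"]).round(4))
s=read_state();print(s["eef_pos"].round(4),s["ft_force"].round(1))
```

```text
0.46 [0.4908 0.0293 0.0786]
[0.4884 0.029  0.0762] [0.2 0.2 9.2]
```

{"fn": "step_arm", "kwargs": {
  "deltas": [
    [[1,-0.7,5,0.5,0],[1,-2,10,0.5,0],[1,-3.5,15,0.5,0],[1,-5,20,0.5,0],[1,-7,25,0.5,0],[1,-7.5,26.5,0.5,0],[1,-7.5,26.5,0.5,0]]
  ]
}}

```text
clock: 7.35
eef_pos: [0.5052, 0.0513, 0.076]
eef_rot: [0.563, 3.088, 0.002]
ft_force: [-0.1, 0.7, 14.0]
grip_width: 0.001
finger_force: 7.1
```

Run:
```python
from h import *
q=np.array([.584,-.0244]);P=[]
for i in range(4):
  im,d=grab_frame("scene")
  for r in tip_of("scene","knob_top")[:1]: P.append(w("scene",r["at"]))
  for r in tip_of("scene","hole_left")[:1]: print("hl",w("scene",r["at"]).round(4))
p=np.array(P);print(p.round(4));s=read_state();print(s["eef_pos"].round(4),s["ft_force"].round(1))
a=-.2315-.5236;print("target",(q-.11*np.array([np.cos(a),np.sin(a)])).round(4))
```

```text
hl [0.5018 0.0484 0.0581]
hl [0.5013 0.0511 0.06  ]
hl [0.5026 0.0506 0.0592]
hl [0.5006 0.0498 0.0628]
[[ 0.5831 -0.0273  0.0669]
 [ 0.4177  0.2801 -0.0035]
 [ 0.5017  0.053   0.0767]
 [ 0.5034  0.0524  0.0754]]
[0.5049 0.051  0.076 ] [ 0.9  0.7 13.1]
target [0.5039 0.051 ]
```

{"fn": "step_arm", "kwargs": {
  "deltas": [
    [[1,0,0,-2,0],[1,0,0,-4,0],[1,0,0,-6,0],[1,0,0,-8,0],[1,0,0,-8,0],[1,0,0,-8,0]]
  ]
}}

```text
clock: 8.45
eef_pos: [0.5048, 0.0509, 0.0838]
eef_rot: [0.564, 3.089, 0.001]
ft_force: [0.8, 0.5, 5.8]
grip_width: -0.0
finger_force: 2.9
```

The force is still about 6 N at z=0.084, so the plunger is rising into the hole. I retract up and clear.

{"fn": "step_arm", "kwargs": {
  "deltas": [
    [[1,0,0,-4,0],[1,0,0,-8,0],[1,0,0,-12,0],[1,0,0,-30,0],[1,0,0,-60,0],[1,0,0,-100,0],[1,0,0,-130,0],[1,0,0,-150,0]]
  ]
}}

```text
clock: 9.12
eef_pos: [0.5042, 0.0506, 0.2361]
eef_rot: [0.564, 3.088, 0.002]
ft_force: [-0.1, -0.1, 0.6]
grip_width: 0.0
finger_force: 0.0
```

Run:
```python
from h import *
for i in range(3):
  im,d=grab_frame("scene")
  for l in("knob_top","movement_mid"):
    for r in tip_of("scene",l)[:1]: print(l,round(r["score"],2),w("scene",r["at"]).round(4))
cv2.imwrite("pics/end.png",cv2.resize(im[150:270,260:400],(700,600),interpolation=cv2.INTER_CUBIC))
print(read_state()["eef_pos"],read_state()["clock"])
```

```text
knob_top 0.72 [0.5042 0.0492 0.091 ]
movement_mid 0.6 [ 0.5858 -0.0252  0.0661]
knob_top 0.71 [0.5076 0.0514 0.0905]
movement_mid 0.58 [ 0.5821 -0.0259  0.0659]
knob_top 0.68 [0.5026 0.052  0.0887]
movement_mid 0.71 [ 0.4789 -0.0559  0.0566]
[0.50348273 0.05069864 0.23198396] 9.5667
```

View pics/end.png

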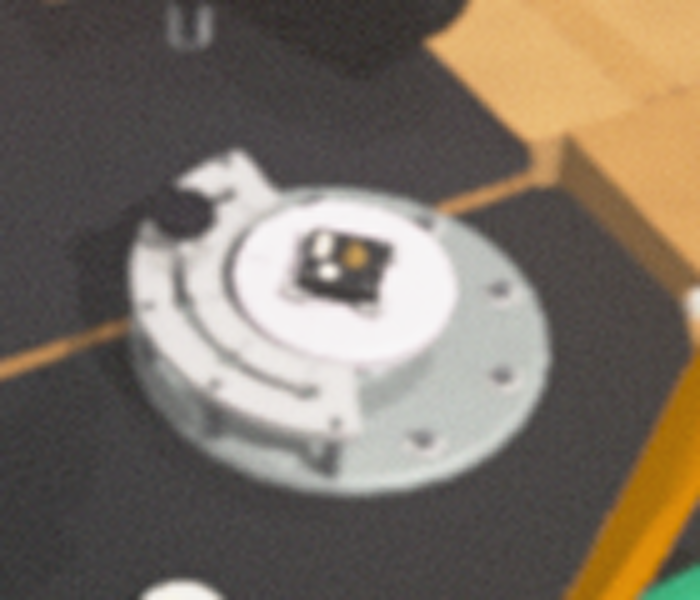

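The knob (crop px ~(180,212)) stands in the left hole at z≈0.090, so the plunger is up. The movement (~(342,268)) is in its nest and the gripper is clear.

```bash
python3 -c "
from cell import *
print(hand_in())"
```

```text
the job is handed in; nothing more can be done
None
```

I pressed the knob with shut fingertips and swung it to the next hole on the left, the arch clock's side. The last camera check showed the plunger back up in that hole (knob at about 90 mm) and the movement in its nest. The job is handed in, but no verdict came back.

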